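# Load the ink cartridge and clamp it home

### The job

Take the blue ink cartridge from the tray, stand it upright in the coder's cradle and let go, then swing the red clamp over and press it down until you feel its sprung pad drive the cartridge home onto its seat. Leave the clamp closed, pressing on the cartridge with about 10 newtons, without forcing anything, and leave the other cartridges and things on the table where they are.

Things in the scene. Friction and masses are not known exactly. Their poses are not given: they have to be found in the camera images.
- blue: Ink cartridge to load, blue, about 120 g. Body 48 x 40 x 48 mm (x, y, z), black grip rib on top 44 x 16 mm, 28 mm high, running along x: 76 mm tall in all. Origin at the centre of the underside, z up. Turned half round it is the same. Grip the rib across its 16 mm (fingers closing along y), fingertips at or just above the body's top.
- yellow: Yellow cartridge of the same shape, to be left in the tray.
- black: Grey cartridge of the same shape, to be left in the tray.
- tray: Fixed grey tray 226 x 60 mm, walls 20 mm high, floor 4 mm, three cells in a row along its x, one cartridge standing in each, the order varying. Origin under its centre.
- cradle: Fixed aluminium block 68 x 60 x 42 mm with a pocket 50.5 x 42.5 mm open at the top, chamfered 3 mm (1.25 mm of play each side of the cartridge, long side along x). Origin at the centre of the pocket's mouth, level with the block's top, 62 mm above the table; +x points to the clamp's hinge, z up. Jamming force on it or its seat must stay below 40 N.
- ejector (a point): Top of the sprung ejector pin at rest, in the pocket, 22 mm below its mouth: the cartridge's underside first rests here. Spring 2.3 N preload, 0.15 N/mm. The hard seat lies deeper, 29 to 41 mm below the mouth; its depth is not measured and varies with the machine's setting, so it must be felt.
- clamp (a joint): Angle of the red clamp in rad: 0 with its arms level, larger when opened (1.57 upright), starting near 1.95, leaning back from the robot. Stops at -0.22 and 2.15. With the cartridge clamped home it reads -0.13 to +0.13, depending on the seat. The stiff hinge (1.15 N m friction) stays where it is left and holds up to about 18 N of pad force.
- clamp_hinge (a point): Point on the hinge axis, midway between the posts: 65 mm along the cradle's +x from the pocket's centre, 123 mm above the table. Axis along the cradle's y; axes as the cradle's. The posts, 132 mm apart over all, end 140 mm above the table; a white print unit 95 mm high stands 45 to 135 mm behind (+x).
- clamp_bar (a point): Centre of the clamp's black round handle bar, 16 mm thick, 84 mm free between the red arms, along the cradle's y, 160 mm from the hinge axis. Cage or pinch it from above with fingers closing along the cradle's x; closing carries it over the top and down on the robot's side to about 123 mm above the table. x runs from bar to hinge, turning with the clamp.
- pad: Black pad, 16 x 30 mm, under the clamp's cross beam, 65 mm from the hinge axis; bears on the rib. Origin at its lowest line. Spring 5 N/mm: 10 N is 2 mm after the cartridge bottoms, 5 mm at the bar. Near level the moving bar resists with 6.5 N free, plus 0.4 N per newton on the pad: 10.5 N for 10 N. It is felt only while the bar moves; stopped, the hinge takes the load. Over 24 N cracks the cartridge.
- carton: Open white carton, 150 x 110 x 50 mm, a bystander.
- jar: White jar with blue cap, 72 mm wide, 100 mm high, a bystander.
- tape: Orange tape roll, 90 mm wide, 30 mm high, lying flat, a bystander.
- brush: Brush lying on the table, a bystander.
- spray: Amber bottle, 48 mm wide, 150 mm high, a bystander.
Things that resemble listed ones, but are neither listed nor needed, are in the scene too. Leave any orange look-alike of the blue alone.

How it is judged:
By the outcome, as a careful person would: the job done as asked, in the order asked, and still so for the second after the job is handed in, with the robot touching nothing.
It also fails if it takes over 72 s, if anything falls off the work surface, if the arm or the gripper's body presses on something with over 40 N, if the wrist force passes 120 N, or if a joint passes its speed limit or range.

### The arm

A 7-joint arm with a two-finger parallel gripper is mounted at the origin on the work surface. World frame = base frame: x ahead of the robot, y to its left, z up, the work surface at z = 0. Lengths are in m, angles in rad, forces in N, time in s.
With the tool pointing down it reaches from about 0.425 to 0.925 m from the base axis. Payload 6.8 kg.
Tool frame: the origin (TCP) lies between the finger pads; the fingertips stand 22 mm ahead of it and the grasp point (between the pads) lies 3 mm ahead of it; z points along the fingers, y is the direction in which the jaws open and shut (so a half turn about z gives the same grasp; the last joint's range is limited). The gripper opens to 85 mm and grips with 20 to 120 N. Pads are 22 mm wide; open, the fingers measure 114 mm over their backs; the gripper's body (76 mm by 85 mm) begins 54 mm behind the grasp point. The pads swing forward as they close: fully open they stand 13 mm farther back than shut.
Start: joints at [-1.348, 0.477, 0.022, 1.555, -0.011, 1.109, -0.083], TCP at [0.219, 0.638, 0.253] pointing down, gripper open.
Joint ranges: [-2.96, 2.96], [-0.34, 2.1], [-1.41, 1.46], [0.24, 2.44], [-1.37, 4.51], [0.17, 1.92], [-2.96, 2.96]. Speed limits (rad/s): [2.39, 2.39, 3.14, 3.14, 3.14, 3.14, 3.14].

### API

Orientations are given as a unit quaternion [w, x, y, z].
In Python, from station import bot gives the robot as it stands. The module is installed in compiled form; this text tells all that it offers.
- The arm moves only by the tool drive_tool, never from a script. Its argument "series" is one flat list of numbers, 7 for each row, row after row: the opening, from -1 (shut) to 1 (fully open), then the shift along the tool's x, y, z in mm, then the turn, a rotation vector about the tool's x, y, z in rad. In form: [jaw, x, y, z, wx, wy, wz, jaw, x, y, z, wx, wy, wz, ...]. A call has 1 to 12 rows; each row shifts and turns the commanded pose from where the row before left it, along the tool's axes as they then stand; what a row does not reach is not made up. A row lasts 1/8 s, in which the tool goes at most 62.5 mm and 10.7 degrees, less where a joint would pass 70% of its speed; a pose out of reach is approached as far as the arm can. A call with a gripper value outside its range is refused whole. The fingers move at their own pace and stop on an object; "force" is the grip in N (left out, the last holds). Time passes only in rows, so rows that do not move let the fingers close. It gives the time, the measured TCP pose, the force and the opening at its end, in the units of the state.
- bot.get_obs(): the state, without advancing time (a new reading comes with each control period).
- bot.read_camera(name): name is "side" or "top"; returns a dict with "pixels" (400x640x3 uint8, blue, green, red), "camera_matrix" (3x3 intrinsics, pixels), "distortion" ([k1, k2, p1, p2, k3] as OpenCV has them; the pictures are not rectified), "rvec" (rotation vector, rad) and "tvec" (3), from world to camera coordinates, as OpenCV has them. Camera axes: x right, y down, z forward; pixel columns grow to the right and rows downward; lengths in m; the calibration is good to about 2 mm. A picture is of the moment at which its call begins. There is no depth.
- bot.hand_in(): hands the job in, once; it reports no verdict.
The state is a dict: "t": time; "q": joint angles; "joint_vel": joint speeds; "joint_torque": joint torques, N m; "eef_pos": TCP position; "tool_rot": TCP orientation; "contact_force": force on the tool from outside, world axes, zero at the start; "torque": the same for the moment, N m; "gripper_width": opening from 0.0 (shut) to 1.0 (fully open).
Only numpy, scipy, OpenCV 4.12 (cv2) and the standard library are available. Lean on these libraries where they do the work, as an engineer would, in place of code of your own. Each camera call takes 0.05 s, during which the arm holds its last target. There are 200 camera calls.

## Working session

There is one attempt and no reset: what is moved stays moved. The work goes in short steps, Python scripts to look and compute and a tool call to move; the robot and the scene stay as the last step left them, time stands still between calls to the robot, and variables do not carry over. Pictures are saved under pics/ and viewed, about 8 in all and at most 12, crops included, and the job is handed in when it is done.

Besides the shell and the picture viewer there is one more tool, called after "Emit:" by a JSON object that holds its "fn" and its "kwargs". drive_tool: Moves the arm, as the interface text tells. Its arguments: {"type":"object","properties":{"series":{"type":"array"},"force":{"type":"number"}},"required":["series"]}

```bash
mkdir -p pics; cat > h.py <<'E'
import numpy as np, cv2
from station import bot
def cam(n):
    c=bot.read_camera(n); c['R']=cv2.Rodrigues(np.array(c['rvec'],float))[0]; c['t']=np.array(c['tvec'],float).ravel()
    c['K']=np.array(c['camera_matrix'],float); c['d']=np.array(c['distortion'],float); return c
def ray(c,uv):
    p=cv2.undistortPoints(np.array(uv,float).reshape(-1,1,2),c['K'],c['d']).reshape(-1,2)
    d=np.c_[p,np.ones(len(p))]@c['R']; return -c['R'].T@c['t'],d
def plane(c,uv,z):
    o,d=ray(c,uv); return o+d*((z-o[2])/d[:,2])[:,None]
def proj(c,P):
    return cv2.projectPoints(np.array(P,float).reshape(-1,1,3),cv2.Rodrigues(c['R'])[0],c['t'],c['K'],c['d'])[0].reshape(-1,2)
E
python3 - <<'E'
from h import *
o=bot.get_obs(); print(o)
for n in('top','side'):
    c=cam(n); cv2.imwrite(f'pics/{n}0.png',c['pixels']); print(n,-c['R'].T@c['t'],c['R'][2],c['K'][0,0])
E
```

```text
{'t': 0.0, 'q': array([-1.34812555,  0.47776835,  0.02232426,  1.55643984, -0.01150885,
        1.10928301, -0.08305701]), 'joint_vel': array([ 0.00075483, -0.00070869, -0.00170241, -0.00102443,  0.00182783,
       -0.00102611, -0.00022511]), 'joint_torque': array([-8.26632840e-04, -5.96467781e+01,  1.60731744e+00, -2.81208014e+01,
        1.23059523e-02,  9.28229594e-03,  2.78864547e-06]), 'eef_pos': array([0.21904448, 0.63789826, 0.25235156]), 'tool_rot': array([-8.85445062e-05,  1.64595660e-01,  9.86360728e-01, -8.80947166e-04]), 'contact_force': array([ 0.12224516,  0.2219066 , -0.41486656]), 'torque': array([0.01717315, 0.00471403, 0.00196593]), 'gripper_width': 1.0015678683494222}
top [ 0.33952389 -0.01958331  1.06298493] [ 0.1937492   0.00384739 -0.98104355] 389.9104821504031
side [ 0.24275801 -0.74417919  0.86019974] [ 0.26626832  0.6770665  -0.68606278] 387.40542907854393
```

View pics/top0.png

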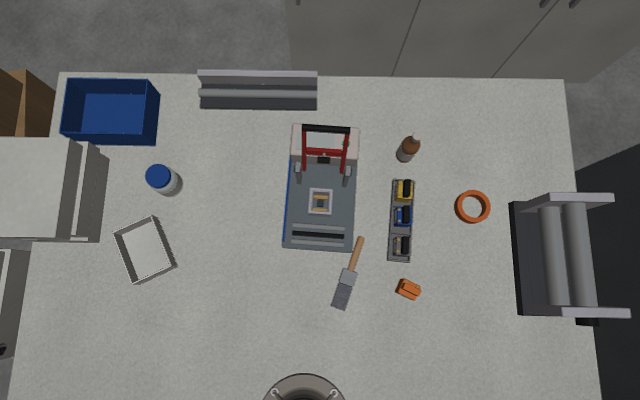

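View pics/side0.png

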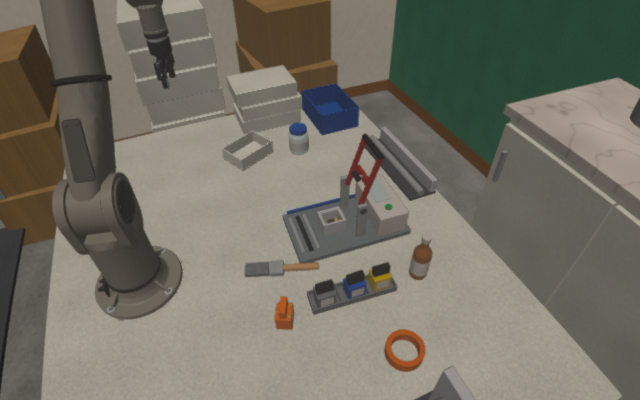

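The top view shows the tray with yellow (404,190), blue (402,215) and grey (401,245). The cradle pocket is at (320,201) and the red clamp bar at (326,129). The side view shows blue at (355,284). Candidates that could be mistaken for blue:
- the blue cartridge in the tray's middle cell (402,215)
- the orange look-alike (408,289)
- the blue jar cap (158,175)
- the blue bin (110,112)

I choose the tray's middle cell and check it in a close crop.

```bash
cat > m.py <<'E'
from h import *
cs={n:cam(n) for n in('top','side')}
boxes={'top':(270,110,440,270),'side':(270,120,440,320)}
for n,c in cs.items():
    im=c['pixels']; x0,y0,x1,y1=boxes[n]
    hsv=cv2.cvtColor(im,cv2.COLOR_BGR2HSV)
    for nm,lo,hi in(('blue',(105,120,60),(125,255,255)),('yellow',(18,120,80),(32,255,255)),('red',(0,170,60),(6,255,255))):
        m=cv2.inRange(hsv,lo,hi); m[:y0]=0;m[y1:]=0;m[:,:x0]=0;m[:,x1:]=0
        k,_,st,ce=cv2.connectedComponentsWithStats(m)
        for i in range(1,k):
            if st[i,4]>25: print(n,nm,st[i],ce[i].round(1), plane(c,ce[i],.052)[0].round(3))
t=cs['top']['pixels'];s=cs['side']['pixels']
a=cv2.resize(t[115:265,275:425],None,fx=4,fy=4,interpolation=cv2.INTER_CUBIC)
b=cv2.resize(s[130:320,280:440],None,fx=3,fy=3,interpolation=cv2.INTER_CUBIC)
cv2.imwrite('pics/a1.png',a);cv2.imwrite('pics/b1.png',b)
E
python3 m.py
```

```text
top blue [282 157   9  85 146] [286.4 199.9] [0.555 0.055 0.052]
top blue [397 207  15  20 131] [403.2 217.6] [ 0.513 -0.253  0.052]
top yellow [396 181  17  21 178] [403.5 191.9] [ 0.582 -0.256  0.052]
top yellow [314 195  14   4  40] [320.2 196.8] [ 0.565 -0.034  0.052]
top red [302 131  47  42 440] [324.1 150.8] [ 0.693 -0.043  0.052]
side blue [321 120  36  14 337] [336.8 124.6] [0.774 0.415 0.052]
side blue [290 123  16  11 133] [297.4 128.1] [0.627 0.454 0.052]
side blue [293 199  46  12  51] [315.8 204.5] [0.535 0.038 0.052]
side blue [344 279  22  12 108] [355.1 285. ] [ 0.517 -0.266  0.052]
side yellow [368 270  24  21 208] [377.6 278.9] [ 0.577 -0.272  0.052]
```

View pics/a1.png

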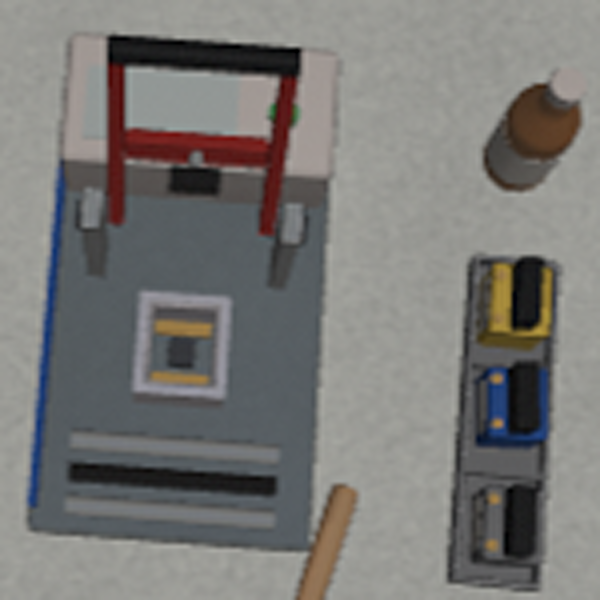

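View pics/b1.png

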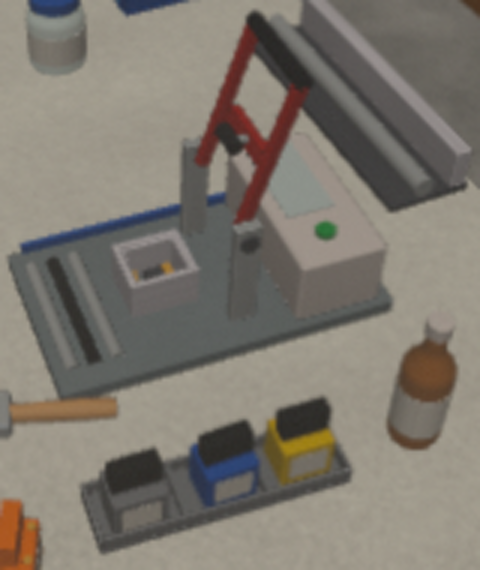

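Crop a1 shows the blue cartridge in the middle cell with its black rib at crop (524,398), px (406,214). The cradle's rim corners are near crop (140,290), (232,296), (226,402) and (132,396). Choice confirmed. Next I measure both.

```bash
cat > m2.py <<'E'
from h import *
c=cam('top'); s=cam('side')
def blobs(c,box,f,S=8):
    x0,y0,x1,y1=box; im=cv2.resize(c['pixels'][y0:y1,x0:x1],None,fx=S,fy=S,interpolation=cv2.INTER_CUBIC)
    m=f(im); cs,_=cv2.findContours(m,cv2.RETR_EXTERNAL,cv2.CHAIN_APPROX_NONE)
    return [((k.reshape(-1,2)+.5)/S-.5+[x0,y0],cv2.contourArea(k)/S/S) for k in cs if cv2.contourArea(k)>40*S*S]
g=lambda im:cv2.cvtColor(im,cv2.COLOR_BGR2GRAY)
for nm,box in(('yellow',(396,177,418,202)),('blue',(396,204,418,228)),('grey',(392,233,416,258))):
    for pts,a in blobs(c,box,lambda im:(g(im)<45).astype(np.uint8)*255):
        P=plane(c,pts,.080)[:,:2]; r=cv2.minAreaRect(P.astype(np.float32)); 
        print(nm,a,np.array(r[0]).round(4),np.array(r[1]).round(4),round(r[2],1),'max x %.4f min y %.4f max y %.4f min x %.4f'%(P[:,0].max(),P[:,1].min(),P[:,1].max(),P[:,0].min()))
for n,cc,box in(('top',c,(302,182,340,222)),('side',s,(312,200,352,240))):
    for th in(125,140):
        for pts,a in blobs(cc,box,lambda im:(g(im)>th).astype(np.uint8)*255):
            P=plane(cc,pts,.062)[:,:2]; r=cv2.minAreaRect(P.astype(np.float32)); print(n,'cradle',th,a,np.array(r[0]).round(4),np.array(r[1]).round(4),round(r[2],1))
print('manual cradle',plane(c,np.array([[140,290],[232,296],[226,402],[132,396]])/4+[275,115],.062).round(4))
print('bar top',plane(c,np.array([[109,48],[300,60]])/4+[275,115],.28).round(4))
print('side rim',plane(s,np.array([[112,243],[178,230],[199,268],[130,285]])/3+[280,130],.062).round(4))
E
python3 m2.py
```

```text
yellow 115.5234375 [ 0.5861 -0.2561] [0.0196 0.0491] 83.1 max x 0.6099 min y -0.2684 max y -0.2463 min x 0.5623
blue 146.171875 [ 0.5165 -0.2523] [0.0221 0.0488] 89.4 max x 0.5408 min y -0.2635 max y -0.2410 min x 0.4922
grey 132.1953125 [ 0.44   -0.2478] [0.0212 0.0502] 82.9 max x 0.4637 min y -0.2612 max y -0.2370 min x 0.4150
top cradle 125 561.140625 [ 0.5528 -0.034 ] [0.0601 0.0679] 86.8
top cradle 140 521.8203125 [ 0.5529 -0.0341] [0.058 0.066] 86.6
side cradle 125 339.21875 [ 0.555  -0.0309] [0.0602 0.068 ] 86.8
manual cradle [[ 0.5878 -0.0069  0.062 ]
 [ 0.5846 -0.0676  0.062 ]
 [ 0.5136 -0.0642  0.062 ]
 [ 0.5166 -0.0029  0.062 ]]
bar top [[ 0.6661  0.0092  0.28  ]
 [ 0.661  -0.0925  0.28  ]]
side rim [[ 0.5256  0.0017  0.062 ]
 [ 0.5918 -0.0074  0.062 ]
 [ 0.5887 -0.0622  0.062 ]
 [ 0.5202 -0.0565  0.062 ]]
```

Cradle: rim 60x68 mm in both views, centre ≈ (0.554,-0.0325), yaw ≈ -0.056. Blue: about (0.519,-0.253), yaw similar, and all three ribs come out at the sizes given. Setting out.

Emit:
{"fn": "drive_tool", "kwargs": {"series": [1,0,0,0,0,0,-0.138,1,0,0,0,0,0,-0.137,1,-29.5,-47,0,0,0,0,1,-29.5,-47,0,0,0,0,1,-29.5,-47,0,0,0,0,1,-29.5,-47,0,0,0,0,1,-29.5,-47,0,0,0,0,1,-29.5,-47,0,0,0,0,1,-29.5,-47,0,0,0,0,1,-29.5,-47,0,0,0,0,1,-29.5,-47,0,0,0,0,1,0,0,0,0,0,0], "force": 40}}

```text
t: 1.8
eef_pos: [0.4628, 0.1965, 0.2536]
tool_rot: [0.001, 0.032, 0.999, -0.001]
contact_force: [0.2, 0.3, 0.0]
gripper_width: 0.999
```

```bash
cat > go.py <<'E'
# go.py x y z [yaw]: remaining shift in tool axes (mm) and z turn
import sys
from h import *
from scipy.spatial.transform import Rotation as Ro
o=bot.get_obs(); q=o['tool_rot']; R=Ro.from_quat([q[1],q[2],q[3],q[0]])
T=np.array(list(map(float,sys.argv[1:4]))); yaw=float(sys.argv[4]) if len(sys.argv)>4 else -.056
D=np.array([[-np.cos(yaw),-np.sin(yaw),0],[-np.sin(yaw),np.cos(yaw),0],[0,0,-1]]).T
print('t',round(o['t'],2),'pos',o['eef_pos'].round(4),'w',round(o['gripper_width'],3),'F',o['contact_force'].round(1))
print('shift mm',(R.inv().apply(T-o['eef_pos'])*1000).round(1),'in target axes',(D.T@(T-o['eef_pos'])*1000).round(1),'turn',(R.inv()*Ro.from_matrix(D)).as_rotvec().round(3))
E
python3 go.py .519 -.253 .20
```

```text
t 1.8 pos [0.4628 0.1965 0.2536] w 0.999 F [0.2 0.3 0. ]
shift mm [ -85.  -444.9   54.2] in target axes [ -81.3 -445.7   53.6] turn [-0.001  0.001 -0.008]
```

Emit:
{"fn": "drive_tool", "kwargs": {"series": [1,-10.3,-55.7,0,0,0,-0.008,1,-10.2,-55.7,0,0,0,0,1,-10.2,-55.7,0,0,0,0,1,-10.2,-55.7,0,0,0,0,1,-10.2,-55.7,0,0,0,0,1,-10.2,-55.7,0,0,0,0,1,-10.2,-55.7,0,0,0,0,1,-10.2,-55.7,0,0,0,0,1,0,0,30,0,0,0,1,0,0,30,0,0,0,1,0,0,10,0,0,0,1,0,0,0,0,0,0]}}

```text
t: 3.3
eef_pos: [0.5208, -0.247, 0.1831]
tool_rot: [-0.0, 0.023, 1.0, 0.0]
contact_force: [0.4, 0.0, 0.6]
gripper_width: 1.002
```

```bash
python3 go.py .519 -.253 .077; python3 - <<'E'
from h import *
s=cam('side');t=cam('top')
a=cv2.resize(s['pixels'][200:330,280:440],None,fx=4,fy=4,interpolation=cv2.INTER_CUBIC)
cv2.imwrite('pics/c.png',a)
P=[[.519,-.253,.08],[.519-.022,-.253,.08],[.519+.022,-.253,.08]]
print(((proj(s,P)-[280,200])*4).round(0))
E
```

```text
t 3.3 pos [ 0.5208 -0.247   0.1831] w 1.002 F [0.4 0.  0.6]
shift mm [  1.4  -6.1 106.1] in target axes [  1.4  -6.  106.1] turn [ 0.    -0.001  0.009]
[[296. 297.]
 [263. 309.]
 [328. 286.]]
```

View pics/c.png

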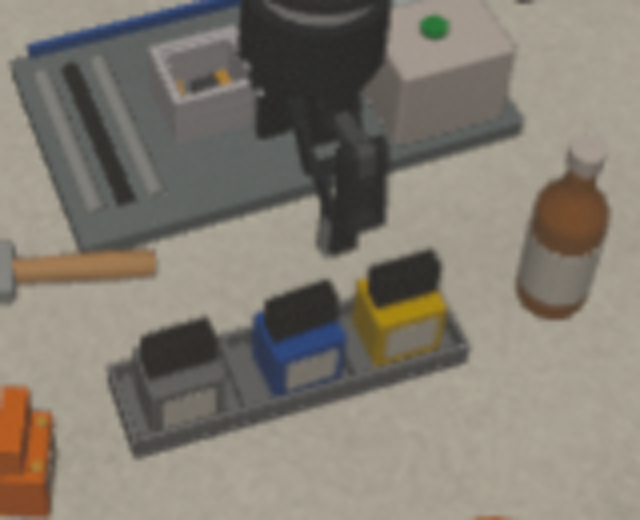

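The close crop shows the rib top centred at about (300,300) against a predicted (296,297), so they agree to within 2–3 mm. Descending and gripping.

Emit:
{"fn": "drive_tool", "kwargs": {"series": [1,1.4,-6,20,0,0,0.009,1,0,0,30,0,0,0,1,0,0,30,0,0,0,1,0,0,20,0,0,0,1,0,0,6,0,0,0,1,0,0,0,0,0,0,-1,0,0,0,0,0,0,-1,0,0,0,0,0,0,-1,0,0,0,0,0,0,-1,0,0,0,0,0,0,-1,0,0,0,0,0,0,-1,0,0,0,0,0,0], "force": 40}}

```text
t: 4.9
eef_pos: [0.519, -0.2538, 0.0774]
tool_rot: [0.0, 0.028, 1.0, -0.0]
contact_force: [-0.3, -0.8, 2.5]
gripper_width: 0.179
```

```bash
python3 go.py .519 -.253 .19
```

```text
t 4.9 pos [ 0.519  -0.2538  0.0774] w 0.179 F [-0.3 -0.8  2.5]
shift mm [   0.     0.8 -112.6] in target axes [   0.     0.8 -112.6] turn [-0.     0.    -0.001]
```

Emit:
{"fn": "drive_tool", "kwargs": {"series": [-1,0,0,-15,0,0,0,-1,0,0,-35,0,0,0,-1,0,0,-35,0,0,0,-1,0,0,-28,0,0,0,-1,-4,37,0,0,0,0,-1,-4,37,0,0,0,0,-1,-4,37,0,0,0,0,-1,-4,37,0,0,0,0,-1,-4,37,0,0,0,0,-1,-3,37,0,0,0,0,-1,0,0,0,0,0,0,-1,0,0,0,0,0,0]}}

```text
t: 6.4
eef_pos: [0.5543, -0.0341, 0.1908]
tool_rot: [0.0, 0.029, 1.0, -0.0]
contact_force: [-1.0, -0.9, -1.7]
gripper_width: 0.177
```

```bash
python3 go.py .554 -.0325 .15; python3 - <<'E'
from h import *
s=cam('side');t=cam('top')
o=bot.get_obs()['eef_pos']
a=cv2.resize(s['pixels'][150:260,270:400],None,fx=5,fy=5,interpolation=cv2.INTER_CUBIC)
# expected body outline: bottom/top corners, cartridge bottom = tcp -0.073
ps=-.056;X=np.array([np.cos(ps),np.sin(ps),0]);Y=np.array([-np.sin(ps),np.cos(ps),0])
for z in(-.073,-.025):
    P=[o+X*i*.024+Y*j*.020+[0,0,z] for i,j in((-1,-1),(1,-1),(1,1),(-1,1))]
    q=((proj(s,P)-[270,150])*5+2).astype(int); print(q.tolist()); cv2.polylines(a,[q.reshape(-1,1,2)],True,(0,255,255),1)
P=[np.array([.554,-.0325,.062])+X*i*.034+Y*j*.030 for i,j in((-1,-1),(1,-1),(1,1),(-1,1))]
q=((proj(s,P)-[270,150])*5+2).astype(int);cv2.polylines(a,[q.reshape(-1,1,2)],True,(0,255,0),1)
cv2.imwrite('pics/d.png',a)
E
```

```text
t 6.4 pos [ 0.5543 -0.0341  0.1908] w 0.177 F [-1.  -0.9 -1.7]
shift mm [ 0.4  1.6 40.8] in target axes [ 0.3  1.6 40.8] turn [-0.001  0.    -0.001]
[[280, 298], [362, 277], [336, 231], [256, 251]]
[[279, 234], [364, 212], [337, 166], [254, 187]]
```

View pics/d.png

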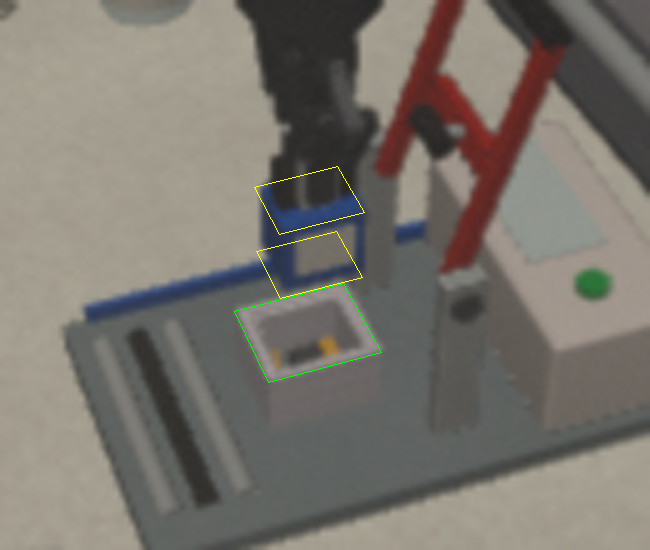

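The yellow predicted body lies about 1 px from the seen blue body, and the green rim fits. I check the held cartridge numerically in both views.

```bash
cat > chk.py <<'E'
from h import *
import sys
o=bot.get_obs()['eef_pos']; ps=-.056;X=np.array([np.cos(ps),np.sin(ps),0]);Y=np.array([-np.sin(ps),np.cos(ps),0])
for n in('side','top'):
    c=cam(n); P=[o+X*i*.024+Y*j*.020+[0,0,z] for z in(-.0734,-.0254) for i,j in((-1,-1),(1,-1),(1,1),(-1,1))]
    q=proj(c,P); x0,y0=(q.min(0)-8).astype(int); x1,y1=(q.max(0)+8).astype(int); S=8
    im=cv2.resize(c['pixels'][y0:y1,x0:x1],None,fx=S,fy=S,interpolation=cv2.INTER_CUBIC)
    h=cv2.cvtColor(im,cv2.COLOR_BGR2HSV); m=cv2.inRange(h,(105,110,40),(125,255,255))
    k,_,st,_=cv2.connectedComponentsWithStats(m)
    print(n,'pred',q.min(0).round(1),q.max(0).round(1))
    for s in st[1:]:
        if s[4]>1000: print('   blob',(s[:2]/S-.5+[x0,y0]).round(1),((s[:2]+s[2:4])/S-.5+[x0,y0]).round(1),s[4]/64)
    cv2.imwrite(f'pics/chk_{n}.png',im)
    # px per mm
    for a,v in(('x',X),('y',Y),('z',np.array([0,0,1]))): print('   px/mm',a,((proj(c,[o+v*.01])-proj(c,[o]))/10).round(2))
E
python3 chk.py
```

```text
side pred [320.6 183.1] [342.5 209.5]
   blob [322.4 187.1] [342.2 206.8] 101.15625
   blob [311.5 201.6] [324.5 206.9] 26.375
   px/mm x [[ 0.35 -0.09]]
   px/mm y [[-0.13 -0.23]]
   px/mm z [[ 0.   -0.29]]
top pred [312.1 180.6] [330.3 205.4]
   px/mm x [[ 0.03 -0.42]]
   px/mm y [[-0.43 -0.03]]
   px/mm z [[ 0.01 -0.1 ]]
```

Emit:
{"fn": "drive_tool", "kwargs": {"series": [-1,0.9,1.6,25,0,0,0,-1,0,0,24,0,0,0,-1,0,0,3,0,0,0,-1,0,0,3,0,0,0,-1,0,0,2,0,0,0,-1,0,0,0,0,0,0]}}

```text
t: 7.35
eef_pos: [0.5543, -0.0322, 0.1351]
tool_rot: [0.001, 0.029, 1.0, 0.0]
contact_force: [-3.4, -0.4, 7.5]
gripper_width: 0.179
```

Emit:
{"fn": "drive_tool", "kwargs": {"series": [-1,1.5,0,-1,0,0,0,-1,0,0,0,0,0,0]}}

```text
t: 7.6
eef_pos: [0.5525, -0.0318, 0.1348]
tool_rot: [0.001, 0.028, 1.0, 0.0]
contact_force: [0.7, -0.1, -1.2]
gripper_width: 0.18
```

Emit:
{"fn": "drive_tool", "kwargs": {"series": [-1,0,0,2,0,0,0,-1,0,0,0,0,0,0]}}

```text
t: 7.85
eef_pos: [0.5521, -0.0318, 0.1321]
tool_rot: [-0.0, 0.028, 1.0, -0.0]
contact_force: [-0.5, 0.1, -2.4]
gripper_width: 0.182
```

Emit:
{"fn": "drive_tool", "kwargs": {"series": [-1,0,0,2,0,0,0,-1,0,0,2,0,0,0,-1,0,0,0,0,0,0]}}

```text
t: 8.22
eef_pos: [0.552, -0.0318, 0.128]
tool_rot: [-0.0, 0.028, 1.0, -0.0]
contact_force: [-0.2, -0.3, -2.2]
gripper_width: 0.18
```

Emit:
{"fn": "drive_tool", "kwargs": {"series": [-1,0,0,3,0,0,0,-1,0,0,3,0,0,0,-1,0,0,0,0,0,0]}}

```text
t: 8.6
eef_pos: [0.552, -0.0318, 0.1219]
tool_rot: [-0.0, 0.028, 1.0, -0.0]
contact_force: [0.9, -2.6, -2.3]
gripper_width: 0.175
```

Emit:
{"fn": "drive_tool", "kwargs": {"series": [-1,0,-0.6,3,0,0,0,-1,0,0,3,0,0,0,-1,0,0,2,0,0,0,-1,0,0,0,0,0,0]}}

```text
t: 9.1
eef_pos: [0.552, -0.0319, 0.114]
tool_rot: [-0.0, 0.028, 1.0, 0.0]
contact_force: [-0.9, 0.3, -1.2]
gripper_width: 0.176
```

Emit:
{"fn": "drive_tool", "kwargs": {"series": [-1,0,0,1.5,0,0,0,-1,0,0,0,0,0,0]}}

```text
t: 9.35
eef_pos: [0.5523, -0.0321, 0.1129]
tool_rot: [0.0, 0.028, 1.0, 0.0]
contact_force: [-0.3, 0.3, 0.4]
gripper_width: 0.178
```

Load now taken by the ejector. Letting go and rising.

Emit:
{"fn": "drive_tool", "kwargs": {"series": [0,0,0,0,0,0,0,0.2,0,0,0,0,0,0,0.2,0,0,0,0,0,0,0.2,0,0,-10,0,0,0,0.2,0,0,-40,0,0,0,0.2,0,0,-50,0,0,0,0.2,0,0,-50,0,0,0,0.2,0,0,-50,0,0,0,0.2,0,0,-50,0,0,0,0.2,0,0,-40,0,0,0,0.2,0,0,0,0,0,0]}}

```text
t: 10.72
eef_pos: [0.5534, -0.0327, 0.407]
tool_rot: [0.004, 0.029, 1.0, 0.001]
contact_force: [-0.6, -0.4, -0.5]
gripper_width: 0.601
```

```bash
cat > bar.py <<'E'
from h import *
print(bot.get_obs()['q'].round(2), bot.get_obs()['eef_pos'])
s=cam('side');t=cam('top')
a=cv2.resize(t['pixels'][110:235,270:370],None,fx=4,fy=4,interpolation=cv2.INTER_CUBIC)
b=cv2.resize(s['pixels'][125:250,295:395],None,fx=4,fy=4,interpolation=cv2.INTER_CUBIC)
im=np.hstack([a,b]); 
ps=-.056;X=np.array([np.cos(ps),np.sin(ps),0]);Y=np.array([-np.sin(ps),np.cos(ps),0]);Z=np.array([0,0,1.])
C=np.array([.5535,-.032,0])
for th in(1.85,1.95):
    B=C+X*(.065-.16*np.cos(th))+Z*(.123+.16*np.sin(th))
    for c,off,dx in((t,[270,110],0),(s,[295,125],400)):
        for e in(-.042,.042):
            q=(proj(c,[B+Y*e])[0]-off)*4+[dx+2,2]; cv2.circle(im,tuple(int(v) for v in q),3,(0,255,255) if th<1.9 else (0,255,0),1)
cv2.imwrite('pics/e.png',im)
E
python3 bar.py
```

```text
[-0.43  0.16  0.44  1.66 -0.07  1.32  1.54] [ 0.5533696  -0.03274833  0.40698031]
```

View pics/e.png

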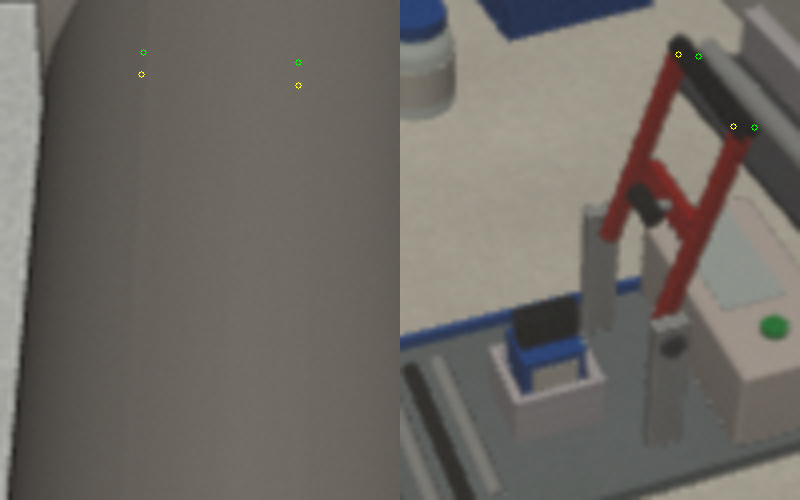

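The side view shows the cartridge standing upright in the pocket and the bar centre at crop (714,86), which gives a clamp angle ≈ 1.89. That agrees with the earlier top estimate of 1.88. Now I turn 90° so the jaws close along the cradle's x.

Emit:
{"fn": "drive_tool", "kwargs": {"series": [0.2,0,0,0,0,0,0.1745,0.2,0,0,0,0,0,0.1745,0.2,0,0,0,0,0,0.1745,0.2,0,0,0,0,0,0.1745,0.2,0,0,0,0,0,0.1745,0.2,0,0,0,0,0,0.1745,0.2,0,0,0,0,0,0.1745,0.2,0,0,0,0,0,0.1745,0.2,0,0,0,0,0,0.1745,0.2,0,0,0,0,0,0]}}

```text
t: 12.08
eef_pos: [0.5514, -0.0321, 0.4015]
tool_rot: [-0.001, 0.726, 0.687, -0.001]
contact_force: [-0.0, 0.3, -0.7]
gripper_width: 0.595
```

```bash
python3 go.py .6685 -.0385 .278 -1.627
```

```text
t 12.07 pos [ 0.5514 -0.0321  0.4015] w 0.595 F [-0.   0.3 -0.7]
shift mm [  0.2 117.6 123.2] in target axes [  0.2 117.2 123.5] turn [-0.003  0.001  0.001]
```

Emit:
{"fn": "drive_tool", "kwargs": {"series": [0.2,0,39,0,0,0,0,0.2,0,39,0,0,0,0,0.2,0,39,0,0,0,0,0.2,0,0,40,0,0,0,0.2,0,0,30,0,0,0,0.2,0,0,20,0,0,0,0.2,0,0,0,0,0,0]}}

```text
t: 12.95
eef_pos: [0.6677, -0.0385, 0.3103]
tool_rot: [-0.002, 0.726, 0.688, -0.002]
contact_force: [-0.2, -0.1, -0.3]
gripper_width: 0.601
```

```bash
python3 go.py .6685 -.0385 .278 -1.627; python3 - <<'E'
from h import *
s=cam('side'); cv2.imwrite('pics/f.png',cv2.resize(s['pixels'][100:200,310:430],None,fx=5,fy=5,interpolation=cv2.INTER_CUBIC))
E
```

```text
t 12.95 pos [ 0.6677 -0.0385  0.3103] w 0.601 F [-0.2 -0.1 -0.3]
shift mm [ 0.1  1.  32.3] in target axes [ 0.1  0.8 32.3] turn [-0.005  0.     0.003]
```

View pics/f.png

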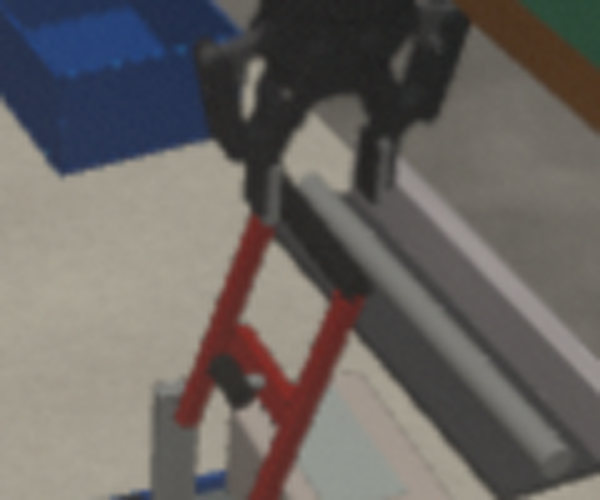

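The fingers straddle the bar (mid-jaw at crop (320,195), bar centre (322,238)). Going down and pinching gently.

Emit:
{"fn": "drive_tool", "kwargs": {"series": [0.2,0,0.8,12,0.005,0,0,0.2,0,0,12,0,0,0,0.2,0,0,8,0,0,0,0.2,0,0,0,0,0,0]}}

```text
t: 13.5
eef_pos: [0.6692, -0.0388, 0.2799]
tool_rot: [-0.002, 0.727, 0.687, -0.002]
contact_force: [0.4, 0.1, 0.2]
gripper_width: 0.601
```

Emit:
{"fn": "drive_tool", "kwargs": {"series": [-1,0,0,0,0,0,0,-1,0,0,0,0,0,0,-1,0,0,0,0,0,0,-1,0,0,0,0,0,0,-1,0,0,0,0,0,0], "force": 25}}

```text
t: 14.12
eef_pos: [0.6687, -0.0389, 0.2809]
tool_rot: [-0.003, 0.727, 0.687, -0.002]
contact_force: [-5.2, 1.0, 2.7]
gripper_width: 0.177
```

```bash
python3 -c "
import numpy as np
for a,b,n in((1.89,1.05,12),(1.05,.40,10)):
    t=np.linspace(a,b,n+1); print([(round(x,1),round(z,1)) for x,z in zip(-160*np.diff(np.cos(t)),-160*np.diff(np.sin(t)))])"
```

```text
[(np.float64(-10.7), np.float64(-3.1)), (np.float64(-10.9), np.float64(-2.4)), (np.float64(-11.1), np.float64(-1.6)), (np.float64(-11.2), np.float64(-0.8)), (np.float64(-11.2), np.float64(-0.0)), (np.float64(-11.2), np.float64(0.7)), (np.float64(-11.1), np.float64(1.5)), (np.float64(-11.0), np.float64(2.3)), (np.float64(-10.8), np.float64(3.0)), (np.float64(-10.5), np.float64(3.8)), (np.float64(-10.2), np.float64(4.5)), (np.float64(-9.9), np.float64(5.2))]
[(np.float64(-8.8), np.float64(5.5)), (np.float64(-8.5), np.float64(6.0)), (np.float64(-8.1), np.float64(6.6)), (np.float64(-7.6), np.float64(7.1)), (np.float64(-7.1), np.float64(7.6)), (np.float64(-6.6), np.float64(8.0)), (np.float64(-6.1), np.float64(8.4)), (np.float64(-5.5), np.float64(8.8)), (np.float64(-5.0), np.float64(9.1)), (np.float64(-4.4), np.float64(9.4))]
```

Emit:
{"fn": "drive_tool", "kwargs": {"series": [-1,0,-10.7,-3.1,0,0,0,-1,0,-10.9,-2.4,0,0,0,-1,0,-11.1,-1.6,0,0,0,-1,0,-11.2,-0.8,0,0,0], "force": 40}}

```text
t: 14.62
eef_pos: [0.6287, -0.0366, 0.2903]
tool_rot: [0.002, 0.727, 0.687, 0.001]
contact_force: [9.3, -1.3, 1.4]
gripper_width: 0.168
```

Emit:
{"fn": "drive_tool", "kwargs": {"series": [-1,0,-11.2,0,0,0,0,-1,0,-11.2,0.7,0,0,0,-1,0,-11.1,1.5,0,0,0,-1,0,-11,2.3,0,0,0,-1,0,-10.8,3,0,0,0,-1,0,-10.5,3.8,0,0,0,-1,0,-10.2,4.5,0,0,0,-1,0,-9.9,5.2,0,0,0]}}

```text
t: 15.62
eef_pos: [0.5445, -0.0317, 0.2715]
tool_rot: [0.003, 0.727, 0.687, 0.003]
contact_force: [7.9, -0.5, 1.3]
gripper_width: 0.171
```

```bash
cat > th.py <<'E'
from h import *
o=bot.get_obs();p=o['eef_pos'];u=((p[0]-.6184)*.9984-(p[1]+.0356)*.056)*1e3;w=(p[2]-.006-.123)*1e3
print('t',round(o['t'],2),'u,w',u.round(1),w.round(1),'r',np.hypot(u,w).round(1),'theta',np.arctan2(w,-u).round(3),'F',o['contact_force'].round(1),'w',o['gripper_width'].round(3))
E
python3 th.py
```

```text
Traceback (most recent call last):
  File "th.py", line 3, in <module>
    print('t',round(o['t'],2),'u,w',u.round(1),w.round(1),'r',np.hypot(u,w).round(1),'theta',np.arctan2(w,-u).round(3),'F',o['contact_force'].round(1),'w',o['gripper_width'].round(3))
                                                                                                                                                           ^^^^^^^^^^^^^^^^^^^^^^^^
AttributeError: 'float' object has no attribute 'round'
```

Emit:
{"fn": "drive_tool", "kwargs": {"series": [-1,0,-8.8,5.5,0,0,0,-1,0,-8.5,6,0,0,0,-1,0,-8.1,6.6,0,0,0,-1,0,-7.6,7.1,0,0,0,-1,0,-7.1,7.6,0,0,0,-1,0,-6.6,8,0,0,0,-1,0,-6.1,8.4,0,0,0,-1,0,-5.5,8.8,0,0,0]}}

```text
t: 16.62
eef_pos: [0.4851, -0.0283, 0.213]
tool_rot: [0.001, 0.727, 0.687, 0.002]
contact_force: [4.0, -0.2, 8.2]
gripper_width: 0.171
```

```bash
sed -i "s/o\['gripper_width'\].round(3)/round(o['gripper_width'],3)/" th.py; python3 th.py
```

```text
t 16.62 u,w -133.5 84.0 r 157.7 theta 0.561 F [ 4.  -0.2  8.2] w 0.171
```

Emit:
{"fn": "drive_tool", "kwargs": {"series": [-1,0,-5,9.1,0,0,0,-1,0,-4.4,9.4,0,0,0]}}

```text
t: 16.88
eef_pos: [0.4751, -0.0277, 0.1942]
tool_rot: [0.001, 0.727, 0.687, 0.002]
contact_force: [3.7, 0.5, 5.6]
gripper_width: 0.168
```

Emit:
{"fn": "drive_tool", "kwargs": {"series": [-1,0,-1.8,4.5,0,0,0,-1,0,-1.7,4.5,0,0,0]}}

```text
t: 17.12
eef_pos: [0.4713, -0.0275, 0.185]
tool_rot: [0.0, 0.727, 0.687, 0.001]
contact_force: [1.4, -0.2, 8.7]
gripper_width: 0.168
```

```bash
python3 th.py
```

```text
t 17.12 u,w -147.3 56.0 r 157.6 theta 0.363 F [ 1.4 -0.2  8.7] w 0.168
```

Emit:
{"fn": "drive_tool", "kwargs": {"series": [-1,0,-1,2.8,0,0,0,-1,0,-1,2.8,0,0,0]}}

```text
t: 17.38
eef_pos: [0.4693, -0.0273, 0.1795]
tool_rot: [0.0, 0.727, 0.687, 0.001]
contact_force: [1.5, -0.6, 7.4]
gripper_width: 0.17
```

Emit:
{"fn": "drive_tool", "kwargs": {"series": [-1,0,-0.9,2.8,0,0,0,-1,0,-0.9,2.8,0,0,0]}}

```text
t: 17.62
eef_pos: [0.4674, -0.0272, 0.1739]
tool_rot: [0.0, 0.727, 0.687, 0.001]
contact_force: [-0.6, -0.1, 11.0]
gripper_width: 0.169
```

Emit:
{"fn": "drive_tool", "kwargs": {"series": [-1,0,-0.8,2.8,0,0,0,-1,0,-0.8,2.8,0,0,0]}}

```text
t: 17.88
eef_pos: [0.4657, -0.0271, 0.1682]
tool_rot: [0.0, 0.727, 0.687, 0.001]
contact_force: [-0.6, -0.2, 9.3]
gripper_width: 0.168
```

Emit:
{"fn": "drive_tool", "kwargs": {"series": [-1,0,-0.6,2.8,0,0,0,-1,0,-0.6,2.8,0,0,0]}}

```text
t: 18.12
eef_pos: [0.4642, -0.0271, 0.1625]
tool_rot: [0.0, 0.727, 0.687, 0.001]
contact_force: [-1.1, 0.7, 8.1]
gripper_width: 0.171
```

```bash
python3 th.py
```

```text
t 18.12 u,w -154.4 33.5 r 158.0 theta 0.214 F [-1.1  0.7  8.1] w 0.171
```

Emit:
{"fn": "drive_tool", "kwargs": {"series": [-1,0,-0.4,2,0,0,0]}}

```text
t: 18.25
eef_pos: [0.4638, -0.027, 0.1605]
tool_rot: [-0.0, 0.727, 0.687, 0.001]
contact_force: [-0.8, -0.2, 9.2]
gripper_width: 0.17
```

Emit:
{"fn": "drive_tool", "kwargs": {"series": [-1,0,-0.4,2,0,0,0]}}

```text
t: 18.38
eef_pos: [0.4634, -0.027, 0.1586]
tool_rot: [-0.0, 0.727, 0.687, 0.001]
contact_force: [-2.0, 0.0, 6.4]
gripper_width: 0.169
```

Emit:
{"fn": "drive_tool", "kwargs": {"series": [-1,0,-0.4,2,0,0,0]}}

```text
t: 18.5
eef_pos: [0.4629, -0.027, 0.1565]
tool_rot: [-0.0, 0.727, 0.687, 0.001]
contact_force: [-0.4, 0.4, 7.5]
gripper_width: 0.172
```

Emit:
{"fn": "drive_tool", "kwargs": {"series": [-1,0,-0.3,2,0,0,0]}}

```text
t: 18.62
eef_pos: [0.4625, -0.027, 0.1544]
tool_rot: [-0.0, 0.727, 0.687, 0.001]
contact_force: [-1.0, 0.1, 10.0]
gripper_width: 0.17
```

Emit:
{"fn": "drive_tool", "kwargs": {"series": [-1,0,-0.3,2,0,0,0]}}

```text
t: 18.75
eef_pos: [0.4621, -0.027, 0.1525]
tool_rot: [-0.0, 0.727, 0.687, 0.001]
contact_force: [-0.7, 0.4, 9.7]
gripper_width: 0.167
```

```bash
python3 th.py; python3 -c "
from h import *
for i in range(4): print(bot.get_obs()['contact_force'].round(2), bot.get_obs()['joint_torque'].round(2))
"
```

```text
t 18.75 u,w -156.5 23.5 r 158.2 theta 0.149 F [-0.7  0.4  9.7] w 0.167
[-0.74  0.36  9.71] [ 8.000e-02 -3.042e+01  4.270e+00 -1.766e+01  1.400e-01  1.000e-01
 -1.000e-02]
[-0.74  0.36  9.71] [ 8.000e-02 -3.042e+01  4.270e+00 -1.766e+01  1.400e-01  1.000e-01
 -1.000e-02]
[-0.74  0.36  9.71] [ 8.000e-02 -3.042e+01  4.270e+00 -1.766e+01  1.400e-01  1.000e-01
 -1.000e-02]
[-0.74  0.36  9.71] [ 8.000e-02 -3.042e+01  4.270e+00 -1.766e+01  1.400e-01  1.000e-01
 -1.000e-02]
```

Emit:
{"fn": "drive_tool", "kwargs": {"series": [-1,0,-0.3,1.5,0,0,0]}}

```text
t: 18.88
eef_pos: [0.462, -0.027, 0.151]
tool_rot: [-0.0, 0.727, 0.687, 0.001]
contact_force: [-2.4, 0.9, 11.4]
gripper_width: 0.172
```

Emit:
{"fn": "drive_tool", "kwargs": {"series": [-1,0,-0.2,1.5,0,0,0]}}

```text
t: 19.0
eef_pos: [0.4616, -0.0269, 0.1494]
tool_rot: [-0.0, 0.727, 0.687, 0.001]
contact_force: [0.5, 1.2, 7.9]
gripper_width: 0.169
```

Emit:
{"fn": "drive_tool", "kwargs": {"series": [-1,0,-0.2,1.5,0,0,0]}}

```text
t: 19.12
eef_pos: [0.4614, -0.0269, 0.1479]
tool_rot: [-0.0, 0.727, 0.687, 0.001]
contact_force: [-1.1, 1.5, 9.0]
gripper_width: 0.171
```

Emit:
{"fn": "drive_tool", "kwargs": {"series": [-1,0,-0.2,1.5,0,0,0]}}

```text
t: 19.25
eef_pos: [0.4612, -0.0269, 0.1464]
tool_rot: [-0.0, 0.727, 0.687, 0.001]
contact_force: [-0.7, 0.5, 9.9]
gripper_width: 0.167
```

Emit:
{"fn": "drive_tool", "kwargs": {"series": [-1,0,-0.1,1.5,0,0,0]}}

```text
t: 19.38
eef_pos: [0.461, -0.0269, 0.1449]
tool_rot: [-0.0, 0.727, 0.687, 0.001]
contact_force: [-2.2, 0.4, 10.5]
gripper_width: 0.167
```

Emit:
{"fn": "drive_tool", "kwargs": {"series": [-1,0,-0.1,1.5,0,0,0]}}

```text
t: 19.5
eef_pos: [0.4608, -0.0269, 0.1434]
tool_rot: [-0.0, 0.727, 0.687, 0.0]
contact_force: [-2.7, 1.7, 11.0]
gripper_width: 0.17
```

Emit:
{"fn": "drive_tool", "kwargs": {"series": [-1,0,-0.1,1,0,0,0]}}

```text
t: 19.62
eef_pos: [0.4606, -0.0269, 0.1423]
tool_rot: [-0.0, 0.727, 0.687, 0.0]
contact_force: [-0.4, 0.4, 7.5]
gripper_width: 0.172
```

Emit:
{"fn": "drive_tool", "kwargs": {"series": [-1,0,-0.1,1,0,0,0]}}

```text
t: 19.75
eef_pos: [0.4605, -0.0268, 0.1413]
tool_rot: [-0.0, 0.727, 0.687, 0.0]
contact_force: [-1.0, 0.4, 8.5]
gripper_width: 0.169
```

Emit:
{"fn": "drive_tool", "kwargs": {"series": [-1,0,-0.1,1,0,0,0]}}

```text
t: 19.88
eef_pos: [0.4604, -0.0269, 0.1403]
tool_rot: [-0.0, 0.727, 0.687, 0.0]
contact_force: [-0.9, 0.3, 8.4]
gripper_width: 0.17
```

Emit:
{"fn": "drive_tool", "kwargs": {"series": [-1,0,-0.1,1.2,0,0,0]}}

```text
t: 20.0
eef_pos: [0.4603, -0.0269, 0.1391]
tool_rot: [-0.0, 0.727, 0.687, 0.0]
contact_force: [-0.9, 0.2, 10.0]
gripper_width: 0.171
```

Emit:
{"fn": "drive_tool", "kwargs": {"series": [-1,0,-0.1,1.2,0,0,0]}}

```text
t: 20.12
eef_pos: [0.4602, -0.0268, 0.1379]
tool_rot: [-0.0, 0.727, 0.687, 0.0]
contact_force: [-1.9, 0.7, 9.5]
gripper_width: 0.168
```

Emit:
{"fn": "drive_tool", "kwargs": {"series": [-1,0,0,1.2,0,0,0]}}

```text
t: 20.25
eef_pos: [0.4601, -0.0269, 0.1367]
tool_rot: [-0.001, 0.727, 0.687, 0.0]
contact_force: [-2.2, 1.2, 10.6]
gripper_width: 0.169
```

Emit:
{"fn": "drive_tool", "kwargs": {"series": [-1,0,0,1.2,0,0,0]}}

```text
t: 20.38
eef_pos: [0.46, -0.0268, 0.1355]
tool_rot: [-0.001, 0.727, 0.687, 0.0]
contact_force: [-3.2, 1.1, 10.7]
gripper_width: 0.17
```

Emit:
{"fn": "drive_tool", "kwargs": {"series": [-1,0,0,1.2,0,0,0]}}

```text
t: 20.5
eef_pos: [0.4598, -0.0268, 0.1342]
tool_rot: [-0.001, 0.727, 0.687, 0.0]
contact_force: [-1.9, 0.4, 7.9]
gripper_width: 0.168
```

Emit:
{"fn": "drive_tool", "kwargs": {"series": [-1,0,0,1.2,0,0,0]}}

```text
t: 20.62
eef_pos: [0.4598, -0.0268, 0.133]
tool_rot: [-0.001, 0.727, 0.687, 0.0]
contact_force: [-2.1, 0.0, 10.8]
gripper_width: 0.168
```

Emit:
{"fn": "drive_tool", "kwargs": {"series": [-1,0,0,1.2,0,0,0]}}

```text
t: 20.75
eef_pos: [0.4597, -0.0268, 0.1319]
tool_rot: [-0.001, 0.727, 0.687, 0.0]
contact_force: [-2.8, 0.9, 12.0]
gripper_width: 0.169
```

Emit:
{"fn": "drive_tool", "kwargs": {"series": [-1,0,0,1.2,0,0,0]}}

```text
t: 20.88
eef_pos: [0.4596, -0.0268, 0.1307]
tool_rot: [-0.001, 0.727, 0.687, 0.0]
contact_force: [-3.8, 0.8, 13.7]
gripper_width: 0.167
```

Emit:
{"fn": "drive_tool", "kwargs": {"series": [-1,0,0,1.2,0,0,0]}}

```text
t: 21.0
eef_pos: [0.4596, -0.0268, 0.1296]
tool_rot: [-0.001, 0.727, 0.687, 0.0]
contact_force: [-5.1, 1.4, 14.7]
gripper_width: 0.168
```

Emit:
{"fn": "drive_tool", "kwargs": {"series": [-1,0,0,1.2,0,0,0]}}

```text
t: 21.12
eef_pos: [0.4596, -0.0268, 0.1284]
tool_rot: [-0.001, 0.727, 0.687, 0.0]
contact_force: [-5.1, -0.0, 16.3]
gripper_width: 0.17
```

The knee is clear. The reading held at about 9.7 N until z≈0.1345, then rose steadily, so the cartridge is on its seat. At 16 N on the bar the pad is a bit over 10 N (about 15), so I ease back to z≈0.1317, where the bar read about 12 N.

Emit:
{"fn": "drive_tool", "kwargs": {"series": [-1,0,0,-1,0,0,0]}}

```text
t: 21.25
eef_pos: [0.4596, -0.0268, 0.1288]
tool_rot: [-0.001, 0.727, 0.687, -0.0]
contact_force: [0.5, 1.1, -0.4]
gripper_width: 0.168
```

Emit:
{"fn": "drive_tool", "kwargs": {"series": [-1,0,0,-1,0,0,0]}}

```text
t: 21.38
eef_pos: [0.4595, -0.0268, 0.1295]
tool_rot: [-0.001, 0.727, 0.687, -0.0]
contact_force: [3.6, -0.3, -1.6]
gripper_width: 0.17
```

Emit:
{"fn": "drive_tool", "kwargs": {"series": [-1,0,0,-0.7,0,0,0]}}

```text
t: 21.5
eef_pos: [0.4596, -0.0268, 0.13]
tool_rot: [-0.001, 0.727, 0.687, -0.001]
contact_force: [4.2, 0.7, -2.4]
gripper_width: 0.168
```

```bash
python3 th.py
```

```text
t 21.5 u,w -159.1 1.0 r 159.1 theta 0.007 F [ 4.2  0.7 -2.4] w 0.168
```

Emit:
{"fn": "drive_tool", "kwargs": {"series": [-1,0,0,-0.7,0,0,0]}}

```text
t: 21.62
eef_pos: [0.4596, -0.0268, 0.1306]
tool_rot: [-0.001, 0.727, 0.687, -0.001]
contact_force: [5.7, 0.8, -1.2]
gripper_width: 0.17
```

Emit:
{"fn": "drive_tool", "kwargs": {"series": [-1,0,0,-0.7,0,0,0]}}

```text
t: 21.75
eef_pos: [0.4596, -0.0268, 0.1313]
tool_rot: [-0.001, 0.727, 0.687, -0.001]
contact_force: [6.6, 0.6, -2.4]
gripper_width: 0.171
```

Emit:
{"fn": "drive_tool", "kwargs": {"series": [-1,0,0,-0.6,0,0,0]}}

```text
t: 21.88
eef_pos: [0.4596, -0.0268, 0.1318]
tool_rot: [-0.001, 0.727, 0.687, -0.001]
contact_force: [7.3, 0.4, -3.8]
gripper_width: 0.168
```

Down/up readings at this height (about 12 and -3.5) give a pad force of roughly 10–11 N. Releasing the bar and backing away straight up.

Emit:
{"fn": "drive_tool", "kwargs": {"series": [0.2,0,0,0,0,0,0,0.2,0,0,0,0,0,0,0.2,0,0,0,0,0,0,0.2,0,0,0,0,0,0,0.2,0,0,-20,0,0,0,0.2,0,0,-40,0,0,0,0.2,0,0,-50,0,0,0,0.2,0,0,-50,0,0,0,0.2,0,0,0,0,0,0]}}

```text
t: 23.0
eef_pos: [0.4611, -0.027, 0.295]
tool_rot: [-0.0, 0.727, 0.687, 0.002]
contact_force: [0.3, -0.4, -0.2]
gripper_width: 0.599
```

```bash
python3 - <<'E'
from h import *
s=cam('side'); cv2.imwrite('pics/g.png',cv2.resize(s['pixels'][150:330,240:440],None,fx=4,fy=3.3,interpolation=cv2.INTER_CUBIC))
print(bot.get_obs()['contact_force'])
E
```

```text
[-1.0317596   0.12317309 -1.04231021]
```

View pics/g.png

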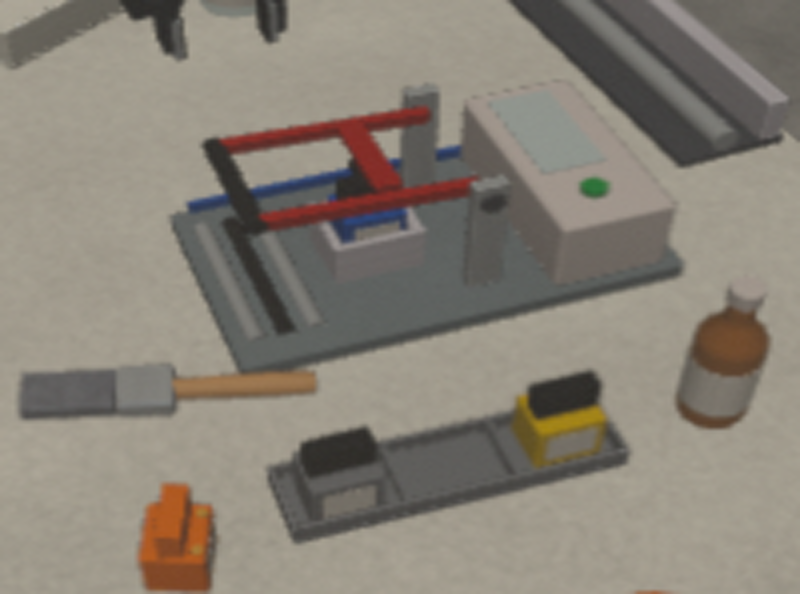

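The picture shows the clamp level over the cartridge (bar at (235,185)), and the blue body sunk into the cradle. Yellow, grey, brush and spray are where they were. Handing in.

```bash
python3 -c "
from station import bot
print(bot.hand_in())"
```

```text
the job is handed in; nothing more can be done
None
```

The blue cartridge is in the cradle and seated, and the red clamp is closed on it with an estimated 10 N. I handed the job in at about 23 s, with the gripper clear of everything.

- **Placing:** I took the blue cartridge from the middle cell by its rib. It touched the chamfer once at about 8 N, so I shifted it 1.5 mm, and it then slid down onto the ejector and stood upright when I let go.
- **Clamping:** The bar read about 9.7 N on the way down, then rose steadily from TCP height 0.1345 m to 16 N, which showed the cartridge was on its seat. By then the pad was past 10 N, at roughly 15 to 19 N by my estimates. I eased the bar back about 3 mm before letting go.
- **Pad force:** This is an estimate, not a measurement. Travel past the seat gives about 9.5 N, and comparing down and up readings gives about 10.5 N. Single readings scatter by about 1.5 N at the bar, so the true value could be 7 to 13 N. I did not measure it again after release.
- **Last picture:** The side view shows the clamp level, at an angle of about 0.0, which is within the expected range. The cartridge is sunk in the pocket. The yellow and grey cartridges, brush, spray bottle and orange look-alike have not moved. The carton, jar and tape were not fully in that view, but the arm did not go near them at their height.

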